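# Tip the sorting tray of spindles into the bin and hold it up

### The arm

A 6-joint arm with a two-finger parallel gripper is mounted at the origin on a cart in front of the work surface, level with it; the furniture and walls round the work are solid. World frame = base frame: x ahead of the robot, y to its left, z up, the work surface at z = 0. Lengths are in m, angles in rad, forces in N, time in s.
With the tool pointing down it reaches from about 0.275 to 0.75 m from the base axis. Payload 10.2 kg.
Tool frame: the origin (TCP) lies at the very end of the fingers, on their centre line; the grasp point (between the pads) lies 19 mm behind it; z points along the fingers, y is the line along which they close (so a half turn about z gives the same grasp; the last joint's range is limited). The gripper opens to 85 mm and grips with 20 to 120 N. Pads are 22 mm wide; open, the fingers measure 114 mm over their backs; the gripper's body (76 mm by 85 mm) begins 54 mm behind the grasp point. The pads swing forward as they close: fully open they stand 13 mm farther back than shut.
Start: joints at [1.059, 0.313, 1.498, -0, 1.331, -0.223], TCP at [0.15, 0.503, 0.231] pointing down, gripper open.
Joint ranges: [-2.94, 2.94], [-0.97, 2.17], [0.19, 2.56], [-1.23, 4.37], [0.02, 3.11], [-2.88, 2.88]. Speed limits (rad/s): [2.39, 2.39, 3.01, 3.14, 3.14, 3.14].

### API

Orientations are given as a unit quaternion [w, x, y, z].
In Python, from workcell import manip gives the robot as it stands.
- The arm moves only by the shell command python3 -m inch 'ROWS' [FORCE]. ROWS is text: rows parted by semicolons, each of 5 numbers parted by spaces: the closure, from 0 (fully open) to 1 (shut), then the shift along the tool's x, y, z in cm, then the turn about the tool's z in units of 8 degrees (1.0 is 8 degrees). In form: gripper tx ty tz turn; .... A call has 1 to 5 rows; each row is the pose to reach, as a shift and turn from the pose commanded when the call began, along the tool's axes at that moment; what a row does not reach only later rows make up. A row lasts 1/10 s, in which the tool goes at most 50 mm and 8.59 degrees, less where a joint would pass 70% of its speed; a pose out of reach is approached as far as the arm can. A call with a gripper value outside its range is refused whole. The fingers move at their own pace and stop on an object; FORCE is the grip in N (left out, the last holds). Time passes only in rows, so rows that repeat a pose let the fingers close. It gives the time, the measured TCP pose, the force, the opening and the grip force at its end, in the units of the state.
- manip.get_obs(): the state, without advancing time (a new reading comes with each control period).
- manip.camera(name): name is "side" or "top"; returns a dict with "frame" (420x560x3 uint8, blue, green, red), "depth" (420x560 float32, m along the optical axis (not along the pixel's ray), 0 where there is no reading), "fx", "fy", "cx", "cy" (pixels), "T" (4x4, takes a point from camera to world coordinates). Camera axes: x right, y up, looking along -z (the intrinsics and any distortion apply to the point x, -y, -z); pixel columns grow to the right and rows downward; lengths in m; the calibration is good to about 2 mm. A picture is of the moment at which its call begins.
- manip.close_job(): hands the job in; it is judged then, once.
The state is a dict: "time": time; "joint_positions": joint angles; "dq": joint speeds; "tau": joint torques, N m; "tcp_pos": TCP position; "ee_rot": TCP orientation; "ft_force": force on the tool from outside, world axes, zero at the start; "torque": the same for the moment, N m; "gripper_width": finger opening in m; "gripper_force": force on a finger pad.
Only numpy, scipy, OpenCV 4.12 (cv2) and the standard library are available. Lean on these libraries where they do the work, as an engineer would, in place of code of your own. Each camera call takes 0.05 s, during which the arm holds its last target. There are 200 camera calls.

### The job

Empty the tip-up sorting tray: its four pedal spindles must slide off into the bin behind it. You cannot see whether its catch has caught, so before you touch the lever tug the tray up gently by its ball handle; if the catch holds it, let the tray down, push the release lever over, away from the handle side, until it stops, and take the ball again. Tip the tray up steeply until all four spindles lie in the bin, and finish still gripping the ball, holding the tray tipped and still; do not knock the bin or the things lying around.

Things in the scene. Friction and masses are not known exactly. Their poses are not given: they have to be found in the camera images.
- station: grey sheet-metal stand of the tray, fixed to the bench, 156 mm long (x), 206 mm wide (y). Origin: on the bench under the middle of the tray; +x points from the ball side to the bin, +y left of that, z up. The tray's hinge pin runs along y at x = +85, z = 127 mm.
- lip (a point): middle of the tray's open pouring edge, on the floor; tray level: x = +115, y = 0, z = 135 mm in the station's frame. The sheet tray's floor runs from x = -65 to here, y = -84 to +84; near and side walls rise to z = 169 mm, this end is open.
- tray (a joint): tip angle of the tray about its pin, rad: 0 = level, grows as the ball side rises, stop at 1.2. 3 to 4 N at the ball lifts it; it falls back when let go. If caught, it stops dead at 0.03 to 0.05 (ball 6 to 10 mm up); if not, it rises on. Spindles start to slide at 0.45 to 0.65.
- ball (a point): centre of the tray's black ball handle, 30 mm in diameter, on a 10 mm stem in the middle of the tray's near side. Tray level: at x = -115, y = 0, z = 148 mm in the station's frame; it moves on an arc about the hinge pin. Gripped along the station's y, it turns freely between the fingers as the tray tips.
- lever_tip (a point): top end of the release lever, a 10 mm bar with a black grip (14 mm thick, its top 34 mm). It stands outside the tray's +y side and turns about a shaft along y at x = -37, y = +109, z = 100 mm in the station's frame, 118 mm below this point along the lever. As found it leans 0.4 rad to the ball side (tip at x = -83, z = 209).
- lever (a joint): angle of the release lever, rad: 0 = as found, caught or not; grows as its top is pushed to the station's +x; stop at 0.8. It takes 1 to 4 N and stays where it is left. By 0.7 the hidden bolt is drawn clear, and it stays clear.
- catch: dark closed housing of the catch, under the tray's +y near corner, with the hidden bolt that may or may not hold the tray. Origin on the bench at x = -37, y = +60 mm in the station's frame. A hard pull on a caught tray strains it.
- bin: loose grey plastic bin, 144x212x85 mm (x, y, z), wall 4 mm, standing behind the stand under the tray's lip, long side along the hinge. Origin: centre of its underside, x and y as its sizes.
- spindle_1: bare steel pedal spindle, 84 mm long, 18 mm thick, 55 g, lying on the tray roughly along the station's x. Origin: middle of its underside; its own y is its length.
- spindle_2: bare steel pedal spindle, 84 mm long, 18 mm thick, 55 g, lying on the tray roughly along the station's x. Origin: middle of its underside; its own y is its length.
- spindle_3: bare steel pedal spindle, 84 mm long, 18 mm thick, 55 g, lying on the tray roughly along the station's x. Origin: middle of its underside; its own y is its length.
- spindle_4: bare steel pedal spindle, 84 mm long, 18 mm thick, 55 g, lying on the tray roughly along the station's x. Origin: middle of its underside; its own y is its length.
- grease_tube: bystander: soft white grease tube lying down, 39x144x31 mm; origin: centre of its underside. Leave it where it is.
- threadlock_bottle: bystander: small upright bottle, 22x27x92 mm; origin: centre of its underside. Leave it where it is.
- tape_roll: bystander: roll of packing tape lying flat, 102 mm across, 48 mm high; origin: centre of its underside. Leave it where it is.
- marker: bystander: marker pen lying down, 13x134x13 mm; origin: centre of its underside. Leave it where it is.

How it is judged:
By the outcome, as a careful person would: the job done as asked, in the order asked, and still so for the second after the job is handed in, while the arm keeps its last pose, push and grip.
It also fails if it takes over 61 s, if anything falls off the work surface, if the arm or the gripper's body presses on something with over 40 N, if the wrist force passes 120 N, or if a joint passes its speed limit or range.

## Working session

There is one attempt and no reset: what is moved stays moved. The work goes in short steps, Python scripts to look and compute and a shell command to move; the robot and the scene stay as the last step left them, time stands still between calls to the robot, and variables do not carry over. Pictures are saved under pics/ and viewed, at most 10 in all, crops included, and the job is handed in when it is done.

```bash
mkdir -p pics; ls; python3 - <<'E'
from workcell import manip
import cv2,numpy as np
for n in("top","side"):
    c=manip.camera(n); np.savez(f"pics/{n}0.npz",**c); cv2.imwrite(f"pics/{n}0.png",c["frame"])
    print(n,c["fx"],c["fy"],c["cx"],c["cy"],np.round(c["T"],3).tolist(),[k for k in c])
o=manip.get_obs();print(o)
E
```

```text
pics
top 454.7980243246078 454.7980243246078 274.28364772418524 206.01609849074563 [[-0.004, 0.991, -0.136, 0.472], [-1.0, -0.007, -0.022, -0.216], [-0.023, 0.136, 0.99, 1.048], [0.0, 0.0, 0.0, 1.0]] ['frame', 'depth', 'fx', 'fy', 'cx', 'cy', 'T']
side 453.1795522971318 453.1795522971318 277.46827907370994 212.7836634531945 [[0.935, 0.233, -0.267, 0.298], [-0.354, 0.564, -0.747, -1.046], [-0.023, 0.793, 0.609, 0.851], [0.0, 0.0, 0.0, 1.0]] ['frame', 'depth', 'fx', 'fy', 'cx', 'cy', 'T']
{'time': 0.1, 'joint_positions': array([ 1.05858058e+00,  3.13386546e-01,  1.49834878e+00, -3.92057031e-07,
        1.33097731e+00, -2.23428761e-01]), 'dq': array([ 0.00126158, -0.0020841 , -0.00208991, -0.00023182,  0.00239834,
        0.00120917]), 'tau': array([ 1.48791158e-03, -4.12904227e+01, -2.60145003e+01, -2.22119370e-04,
        3.06626171e-03,  2.70412369e-05]), 'tcp_pos': array([0.14943035, 0.50305554, 0.23080078]), 'ee_rot': array([-2.01187570e-04,  1.43892194e-01,  9.89593211e-01, -5.22606538e-04]), 'ft_force': array([-0.50681532, -0.23187689,  0.32243452]), 'torque': array([0.04634463, 0.0146758 , 0.02731863]), 'gripper_force': 0.0, 'gripper_width': 0.08541235352440622}
```

View pics/top0.png

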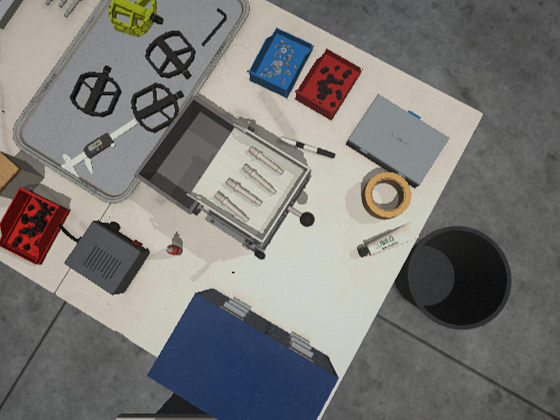

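View pics/side0.png

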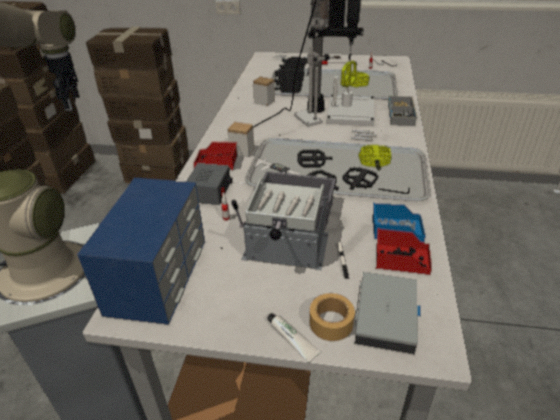

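The top view shows the ball at about (307,219), the lever grip at about (260,254), the tray with its four spindles at about (250,180), and the bin at about (185,155). The threadlock bottle is at about (175,247), with the tape and grease tube to the right. In the side view the ball is at (276,234) and the lever tip at (235,203). The arm has to pass over the blue cabinet.

```bash
cat > h.py <<'E'
import numpy as np,cv2
from scipy import ndimage
def load(n): return dict(np.load(n))
def cloud(c):
    v,u=np.mgrid[:420,:560]; d=c["depth"]
    p=np.stack([(u-c["cx"])/c["fx"]*d,-(v-c["cy"])/c["fy"]*d,-d],-1)
    return p@c["T"][:3,:3].T+c["T"][:3,3]
def ray(c,u,v):
    return c["T"][:3,3],c["T"][:3,:3]@np.array([(u-c["cx"])/c["fx"],-(v-c["cy"])/c["fy"],-1])
def onz(c,u,v,z): o,d=ray(c,u,v); return o+d*(z-o[2])/d[2]
def tri(a,b):
    (o1,d1),(o2,d2)=a,b
    s=np.linalg.lstsq(np.c_[d1,-d2],o2-o1,rcond=None)[0]
    p,q=o1+s[0]*d1,o2+s[1]*d2; return (p+q)/2,np.linalg.norm(p-q)
def blob(c,u,v,r=14,t=50):
    m=(c["frame"].max(-1)<t); w=np.zeros_like(m); w[v-r:v+r+1,u-r:u+r+1]=1
    l,n=ndimage.label(ndimage.binary_opening(m&w,np.ones((3,3)))); s=ndimage.sum(l>0,l,range(1,n+1)); k=1+np.argmax(s)
    yy,xx=np.where(l==k); return xx.mean(),yy.mean(),len(xx),(xx.min(),xx.max(),yy.min(),yy.max())
E
python3 - <<'E'
from h import *
t=load("pics/top0.npz");s=load("pics/side0.npz")
for n,a,b in(("ball",(307,219),(276,234)),("lever",(260,254),(236,204))):
    A=blob(t,*a,r=10);B=blob(s,*b,r=8);print(n,A,B)
    print(" tri",tri(ray(t,*A[:2]),ray(s,*B[:2])), "plane",onz(t,*A[:2],.148 if n=="ball" else .195),"side",onz(s,*B[:2],.148 if n=="ball" else .195))
P=cloud(t);
for u,v in((307,219),(260,254),(258,253)): print(u,v,P[v,u])
m=(P[...,2]>.155)&(P[...,2]<.18)&(t["depth"]>0); m[:100]=0;m[260:]=0;m[:,:180]=0;m[:,320:]=0
print("walltop",m.sum(),cv2.minAreaRect(P[m][:,:2].astype(np.float32)*1000))
print("cabinet",P[300:415,150:340][P[300:415,150:340,2]>.1].min(0),P[300:415,150:340][P[300:415,150:340,2]>.1].max(0))
for n,(u,v) in dict(bottle=(175,247),bin1=(196,97),bin2=(136,180),bin3=(193,212),tape=(386,178),grease=(385,242),marker=(308,148),box=(105,255)).items(): print(n,P[v,u].round(3))
def crop(c,x,y,w,h,f): return cv2.resize(c["frame"][y:y+h,x:x+w],None,fx=f,fy=f,interpolation=cv2.INTER_CUBIC)
cv2.imwrite("pics/c0.png",np.hstack([crop(t,130,90,200,180,2),crop(s,200,160,160,144,2.5)]))
E
```

```text
ball (np.float64(306.53333333333336), np.float64(218.84444444444443), 135, (np.int64(300), np.int64(313), np.int64(213), np.int64(225))) (np.float64(274.93203883495147), np.float64(233.8640776699029), 103, (np.int64(270), np.int64(280), np.int64(228), np.int64(239)))
 tri (array([ 0.57046704, -0.25984069,  0.14732919]), np.float64(0.0008230344295854077)) plane [ 0.56999148 -0.25971006  0.148     ] side [ 0.57062242 -0.26063256  0.148     ]
lever (np.float64(259.0), np.float64(253.5), 52, (np.int64(255), np.int64(263), np.int64(250), np.int64(257))) (np.float64(234.42105263157896), np.float64(204.52631578947367), 19, (np.int64(233), np.int64(236), np.int64(202), np.int64(207)))
 tri (array([ 0.50048558, -0.16768065,  0.19188456]), np.float64(2.417777670068916e-05)) plane [ 0.50039445 -0.16785727  0.195     ] side [ 0.49951417 -0.17183392  0.195     ]
307 219 [ 0.56812177 -0.25991228  0.16233542]
260 254 [ 0.49891235 -0.17064086  0.21202767]
258 253 [ 0.50112629 -0.16633853  0.20105119]
walltop 877 ((617.3556518554688, -164.3272705078125), (240.03778076171875, 198.5848388671875), 57.29127883911133)
cabinet [ 0.21722788 -0.30939252  0.10048067] [0.47221677 0.02774889 1.0476303 ]
bottle [0.52  0.024 0.053]
bin1 [ 0.851 -0.021  0.083]
bin2 [0.677 0.128 0.018]
bin3 [ 0.597 -0.014  0.055]
tape [ 0.671 -0.443  0.048]
grease [ 0.53  -0.44   0.027]
marker [ 0.751 -0.272  0.011]
box [0.503 0.169 0.078]
```

View pics/c0.png

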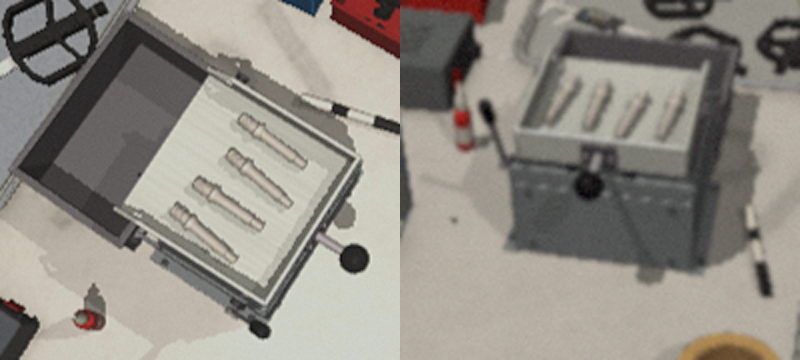

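The crop confirms the layout: ball at (354,258) and lever grip at (260,328) in the left panel, four spindles lying along the tray, and the bin clear behind it. The station yaw is about 57.1°. Next I check the cabinet height and work out the tool shifts.

```bash
cat >> h.py <<'E'
YAW=np.radians(57.1); SX=np.array([np.cos(YAW),np.sin(YAW),0]); SY=np.array([-SX[1],SX[0],0])
BALL=np.array([.5703,-.2600,.1478]); O=BALL+.115*SX; O[2]=0
def st(x,y,z): return O+x*SX+y*SY+np.array([0,0,z])
def ballat(th): 
    a=np.arctan2(21,200)+th; r=np.hypot(21,200)/1000
    return st(.085-r*np.cos(a),0,.127+r*np.sin(a))
def obs():
    from workcell import manip; return manip.get_obs()
def shift(p,o=None,yaw=YAW):
    from scipy.spatial.transform import Rotation as R
    o=o or obs(); w,x,y,z=o["ee_rot"]; M=R.from_quat([x,y,z,w]).as_matrix()
    d=M.T@(np.asarray(p)-o["tcp_pos"])*100; cur=np.arctan2(M[1,0],M[0,0])
    print("shift cm",d.round(2),"turn",round(-np.degrees((yaw-cur+np.pi)%(2*np.pi)-np.pi)/8,2),"tilt",M[:,2].round(3))
def rep():
    o=obs(); q=o["tcp_pos"]-O
    print("t",round(o["time"],2),"st mm",(np.array([q@SX,q@SY,q[2]])*1000).round(1),"F st",np.round([o["ft_force"]@SX,o["ft_force"]@SY,o["ft_force"][2]],1),"w",round(o["gripper_width"]*1000,1),"gf",round(o["gripper_force"],1),"q",o["joint_positions"].round(2))
E
python3 - <<'E'
from h import *
for n in("top","side"):
    c=load(f"pics/{n}0.npz");P=cloud(c).copy();P[c["depth"]==0]=0
    m=(P[...,2]>.1)&(P[...,0]>.15)&(P[...,0]<.52)&(P[...,1]<.06)&(P[...,1]>-.36)&(P[...,2]<.6)
    q=P[m]; h=np.percentile(q[:,2],[50,90,99]); qq=q[abs(q[:,2]-np.percentile(q[:,2],90))<.02] 
    print(n,m.sum(),h,cv2.boxPoints(cv2.minAreaRect(qq[:,:2].astype(np.float32))).round(3).tolist())
rep()
for p in ([.35,.40,.36],[.55,.05,.36],st(-.115,0,.26),st(-.115,0,.129)): print(np.round(p,3)); shift(p)
E
```

```text
top 15464 [0.204666   0.20661683 0.20828399] [[0.13199999928474426, -0.22499999403953552], [0.3869999945163727, -0.37299999594688416], [0.5379999876022339, -0.11400000005960464], [0.28299999237060547, 0.03400000184774399]]
side 9851 [0.20474746 0.20715573 0.20862135] [[0.1289999932050705, -0.22699999809265137], [0.382999986410141, -0.3790000081062317], [0.5400000214576721, -0.11500000208616257], [0.28600001335144043, 0.03700000047683716]]
t 0.1 st mm [297.1 767.8 230.8] F st [-0.5  0.3  0.3] w 85.4 gf 0.0 q [ 1.06  0.31  1.5  -0.    1.33 -0.22]
[0.35 0.4  0.36]
shift cm [-22.16  -4.18 -12.92] turn 13.29 tilt [-0.001 -0.001 -1.   ]
[0.55 0.05 0.36]
shift cm [-51.3  -32.04 -12.9 ] turn 13.29 tilt [-0.001 -0.001 -1.   ]
[ 0.57 -0.26  0.26]
shift cm [-62.07 -61.16  -2.87] turn 13.29 tilt [-0.001 -0.001 -1.   ]
[ 0.57  -0.26   0.129]
shift cm [-62.08 -61.15  10.23] turn 13.29 tilt [-0.001 -0.001 -1.   ]
```

```bash
python3 -m inch '0 -2 0 -4 1; 0 -6 -1 -7 2; 0 -10 -2 -10 3; 0 -14 -3 -13 4; 0 -14 -3 -13 4'; python3 -c "
from h import *
rep(); shift([.55,.05,.36]);shift([.35,.35,.36])"
```

```text
time: 0.6
tcp_pos: [0.2787, 0.4332, 0.3643]
ee_rot: [0.001, 0.415, 0.91, 0.002]
ft_force: [-0.5, 0.7, -0.5]
gripper_width: 0.0854
gripper_force: 0.0
t 0.6 st mm [308.6 621.4 364.3] F st [ 0.3  0.8 -0.5] w 85.4 gf 0.0 q [ 0.77  0.23  1.26 -0.    1.64  0.06]
shift cm [-46.72  -4.66   0.44] turn 9.24 tilt [ 0.005  0.003 -1.   ]
shift cm [-10.96  -0.08   0.44] turn 9.24 tilt [ 0.005  0.003 -1.   ]
```

```bash
python3 -m inch '0 -4 -.4 0 1; 0 -9 -1 0 2; 0 -14 -1.5 0 3; 0 -19 -2 0 4; 0 -22 -2 0 5'; python3 -c "
from h import *
rep(); shift([.55,.05,.36]);shift(st(-.14,0,.33))"
```

```text
time: 1.1
tcp_pos: [0.4066, 0.2544, 0.3605]
ee_rot: [-0.0, 0.7, 0.714, -0.001]
ft_force: [1.0, 0.8, -0.6]
gripper_width: 0.0855
gripper_force: 0.0
t 1.1 st mm [228.  416.8 360.5] F st [ 1.2 -0.4 -0.6] w 85.5 gf 0.0 q [ 0.31  0.15  1.37 -0.    1.62  0.3 ]
shift cm [-20.71  13.94   0.05] turn 4.25 tilt [-0.001 -0.001 -1.   ]
shift cm [-53.81  13.99   3.07] turn 4.25 tilt [-0.001 -0.001 -1.   ]
```

```bash
python3 -m inch '0 -4 1 0 .8; 0 -9 2.5 0 1.7; 0 -13 3.5 0 2.5; 0 -18 5 0 3.4; 0 -22 6 0 4.25'; python3 -c "
from h import *
rep();shift(st(-.14,0,.33));shift(st(-.115,0,.33))"
```

```text
time: 1.6
tcp_pos: [0.4715, 0.0365, 0.3605]
ee_rot: [-0.0, 0.878, 0.479, -0.0]
ft_force: [0.2, 0.7, 0.1]
gripper_width: 0.0856
gripper_force: 0.0
t 1.6 st mm [ 80.3 244.  360.5] F st [0.7 0.2 0.1] w 85.6 gf 0.0 q [-0.17  0.14  1.39  0.    1.62  0.4 ]
shift cm [-22.08  24.36   3.02] turn 0.02 tilt [-0.001  0.    -1.   ]
shift cm [-19.58  24.36   3.02] turn 0.02 tilt [-0.001  0.    -1.   ]
```

```bash
python3 -m inch '0 -3 4 0 0; 0 -6 8 0 0; 0 -9 12 0 0; 0 -12 15 1 0; 0 -14 18 2 0' && python3 -m inch '0 -2 2.5 .5 0; 0 -4 5 1 0; 0 -5.6 6.36 1 0; 0 -5.6 6.36 1 0'; python3 -c "
from h import *
rep();shift(st(-.115,0,.20));shift(st(-.115,0,.127))
from workcell import manip
c=manip.camera('top');np.savez('pics/top1.npz',**c);cv2.imwrite('pics/top1.png',c['frame'])"
```

```text
time: 2.1
tcp_pos: [0.5479, -0.1786, 0.3401]
ee_rot: [-0.001, 0.877, 0.481, -0.0]
ft_force: [0.3, 0.8, -1.1]
gripper_width: 0.0853
gripper_force: 0.0
time: 2.5
tcp_pos: [0.5713, -0.2598, 0.329]
ee_rot: [-0.001, 0.877, 0.48, -0.001]
ft_force: [-0.1, 1.2, -0.2]
gripper_width: 0.0857
gripper_force: 0.0
t 2.5 st mm [-114.3   -0.8  329. ] F st [ 1.   0.7 -0.2] w 85.7 gf 0.0 q [-0.61  0.52  0.95 -0.    1.68 -0.04]
shift cm [-0.07 -0.04 12.9 ] turn 0.04 tilt [-0.003  0.002 -1.   ]
shift cm [-7.00e-02 -1.00e-02  2.02e+01] turn 0.04 tilt [-0.003  0.002 -1.   ]
```

View pics/top1.png

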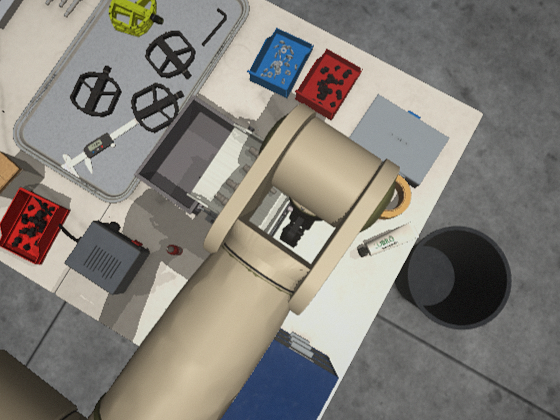

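The arm hangs over the ball, with the wrist at about (330,160) and the gripper at about (295,225). Everything else is where it was. Next I go down to the ball.

```bash
python3 -m inch '0 0 0 3 0; 0 0 0 6 0; 0 0 0 9 0; 0 0 0 12 0; 0 0 0 13 0' && python3 -m inch '0 0 0 2 0; 0 0 0 4 0; 0 0 0 6 0; 0 0 0 7.2 0; 0 0 0 7.2 0'; python3 -c "
from h import *
rep();shift(st(-.115,0,.127))
from workcell import manip
c=manip.camera('side');np.savez('pics/side1.npz',**c);cv2.imwrite('pics/side1.png',cv2.resize(c['frame'][120:300,180:380],None,fx=3,fy=3,interpolation=2))"
```

```text
time: 3.05
tcp_pos: [0.5705, -0.256, 0.1984]
ee_rot: [-0.002, 0.876, 0.481, -0.001]
ft_force: [0.5, 1.5, 0.1]
gripper_width: 0.0854
gripper_force: 0.0
time: 3.55
tcp_pos: [0.5711, -0.2574, 0.1286]
ee_rot: [-0.001, 0.877, 0.481, -0.0]
ft_force: [0.0, -0.2, 0.3]
gripper_width: 0.0854
gripper_force: 0.0
t 3.55 st mm [-112.4    0.8  128.6] F st [-0.1 -0.1  0.3] w 85.4 gf 0.0 q [-0.61  0.62  1.3   0.    1.22 -0.04]
shift cm [-0.26  0.08  0.16] turn 0.05 tilt [-0.001  0.001 -1.   ]
```

View pics/side1.png

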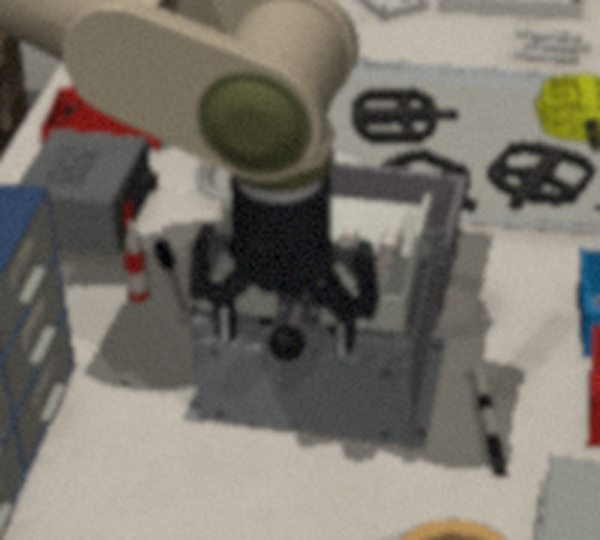

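The fingers straddle the ball at (287,343), tips at (225,340) and (345,350), and the lever is undisturbed. I correct x by 2.5 mm and close.

```bash
python3 -m inch '0 -.25 .05 .15 0; .3 -.25 .05 .15 0; .6 -.25 .05 .15 0; .8 -.25 .05 .15 0; .8 -.25 .05 .15 0' 30 && python3 -m inch '.8 0 0 0 0; .8 0 0 0 0; .8 0 0 0 0; .8 0 0 0 0; .8 0 0 0 0'; python3 -c "
from h import *
rep()"
```

```text
time: 4.1
tcp_pos: [0.5708, -0.2609, 0.1282]
ee_rot: [0.001, 0.877, 0.481, 0.0]
ft_force: [15.2, -9.1, 5.1]
gripper_width: 0.0284
gripper_force: 30.4
time: 4.6
tcp_pos: [0.571, -0.2609, 0.1283]
ee_rot: [0.001, 0.877, 0.481, 0.001]
ft_force: [4.4, -2.2, 1.6]
gripper_width: 0.0283
gripper_force: 29.8
t 4.6 st mm [-115.4   -1.1  128.3] F st [ 0.5 -4.9  1.6] w 28.3 gf 29.8 q [-0.62  0.62  1.3   0.    1.22 -0.05]
```

```bash
for i in 1; do python3 -m inch '.8 .02 0 -.1 0; .8 .04 0 -.2 0; .8 .05 0 -.3 0; .8 .06 0 -.4 0; .8 .06 0 -.4 0'; python3 -c "
from h import *
rep()"; python3 -m inch '.8 .01 0 -.1 0; .8 .02 0 -.2 0;.8 .02 0 -.2 0'; python3 -c "
from h import *
rep()"; done
```

```text
time: 5.1
tcp_pos: [0.5711, -0.2606, 0.1317]
ee_rot: [0.001, 0.877, 0.481, 0.0]
ft_force: [6.9, -4.3, -3.3]
gripper_width: 0.0278
gripper_force: 29.8
t 5.1 st mm [-115.    -1.   131.7] F st [ 0.1 -8.1 -3.3] w 27.8 gf 29.8 q [-0.61  0.62  1.29 -0.    1.22 -0.05]
time: 5.4
tcp_pos: [0.5713, -0.2604, 0.1337]
ee_rot: [0.001, 0.877, 0.481, 0.0]
ft_force: [5.8, -4.5, -2.9]
gripper_width: 0.0281
gripper_force: 29.8
t 5.4 st mm [-114.8   -1.   133.7] F st [-0.6 -7.3 -2.9] w 28.1 gf 29.8 q [-0.61  0.62  1.29 -0.    1.23 -0.05]
```

```bash
python3 -m inch '.8 .01 0 -.1 0; .8 .01 0 -.1 0; .8 .01 0 -.1 0'|grep -E "pos|ft"; python3 -m inch '.8 .01 0 -.1 0; .8 .01 0 -.1 0; .8 .01 0 -.1 0'|grep -E "pos|ft"; python3 -c "
from h import *
rep()"
```

```text
tcp_pos: [0.5713, -0.2603, 0.1346]
ft_force: [6.7, -3.3, -3.4]
tcp_pos: [0.5714, -0.2602, 0.1356]
ft_force: [6.5, -4.6, -3.0]
t 6.0 st mm [-114.5   -1.   135.6] F st [-0.3 -8.  -3. ] w 28.3 gf 29.8 q [-0.61  0.62  1.29 -0.    1.23 -0.05]
```

```bash
python3 -m inch '.8 .01 0 -.1 0; .8 .01 0 -.1 0; .8 .01 0 -.1 0'|grep -E "pos|ft"; python3 -m inch '.8 .01 0 -.1 0; .8 .01 0 -.1 0; .8 .01 0 -.1 0'|grep -E "pos|ft"; python3 -c "
from h import *
rep()"
```

```text
tcp_pos: [0.5715, -0.2601, 0.1366]
ft_force: [6.3, -4.7, -3.0]
tcp_pos: [0.5716, -0.2599, 0.1376]
ft_force: [6.7, -4.4, -3.2]
t 6.6 st mm [-114.2   -1.   137.6] F st [-0.  -8.  -3.2] w 28.2 gf 29.9 q [-0.61  0.62  1.29  0.    1.24 -0.05]
```

```bash
python3 -m inch '.8 .01 0 -.1 0; .8 .01 0 -.1 0; .8 .01 0 -.1 0'|grep -E "pos|ft"; python3 -m inch '.8 .01 0 -.1 0; .8 .01 0 -.1 0; .8 .01 0 -.1 0'|grep -E "pos|ft"; python3 -c "
from h import *
rep()"
```

```text
tcp_pos: [0.5716, -0.2598, 0.1385]
ft_force: [7.6, -4.0, -2.9]
tcp_pos: [0.5717, -0.2597, 0.1395]
ft_force: [7.6, -3.6, -3.4]
t 7.2 st mm [-113.9   -1.   139.5] F st [ 1.1 -8.4 -3.4] w 28.1 gf 29.9 q [-0.61  0.61  1.29  0.    1.24 -0.04]
```

```bash
python3 -m inch '.8 .01 0 -.1 0; .8 .02 0 -.2 0; .8 .02 0 -.2 0'|grep -E "pos|ft"; python3 -m inch '.8 .01 0 -.1 0; .8 .02 0 -.2 0; .8 .02 0 -.2 0'|grep -E "pos|ft"; python3 -c "
from h import *
rep()
from workcell import manip
c=manip.camera('side');np.savez('pics/side2.npz',**c)
a=load('pics/side1.npz')
z=lambda c:cv2.resize(c['frame'][190:290,230:330],None,fx=4,fy=4,interpolation=2)
cv2.imwrite('pics/side2.png',np.hstack([z(a),z(c)]))"
```

```text
tcp_pos: [0.5719, -0.2594, 0.1416]
ft_force: [7.8, -2.2, -2.5]
tcp_pos: [0.5721, -0.2591, 0.1435]
ft_force: [7.6, -2.5, -4.3]
t 7.8 st mm [-113.3   -1.   143.5] F st [ 2.1 -7.8 -4.3] w 27.7 gf 29.9 q [-0.61  0.61  1.28  0.    1.25 -0.04]
```

View pics/side2.png

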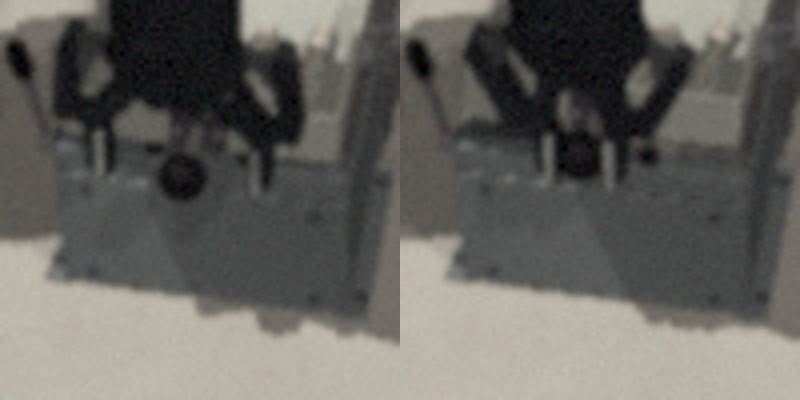

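The tug shows the tray is free: the ball rose with the fingers (crop (182,178) to (578,155)) by 15 mm at a constant 3–4 N, past the 6–10 mm where a caught tray stops. The lever stays untouched. Next I compute the tipping arc.

```bash
python3 - <<'E'
from h import *
cmd=.076
ths=np.r_[np.arange(.076,1.13,.025)]
f=lambda t:np.array([-20.11*np.cos(.1046+t),-20.11*np.sin(.1046+t)])
for i in range(0,len(ths)-5,5):
    print(round(ths[i+5],3),'; '.join(f".8 {a:.2f} 0 {b:.2f} 0" for a,b in [f(ths[i+k])-f(ths[i]) for k in range(1,6)]))
E
```

```text
0.201 .8 0.10 0 -0.49 0; .8 0.21 0 -0.98 0; .8 0.33 0 -1.47 0; .8 0.46 0 -1.96 0; .8 0.60 0 -2.44 0
0.326 .8 0.16 0 -0.48 0; .8 0.33 0 -0.95 0; .8 0.51 0 -1.42 0; .8 0.70 0 -1.88 0; .8 0.90 0 -2.34 0
0.451 .8 0.22 0 -0.45 0; .8 0.44 0 -0.90 0; .8 0.68 0 -1.35 0; .8 0.93 0 -1.78 0; .8 1.19 0 -2.21 0
0.576 .8 0.27 0 -0.42 0; .8 0.55 0 -0.84 0; .8 0.84 0 -1.25 0; .8 1.14 0 -1.65 0; .8 1.46 0 -2.05 0
0.701 .8 0.32 0 -0.39 0; .8 0.65 0 -0.77 0; .8 0.99 0 -1.14 0; .8 1.34 0 -1.50 0; .8 1.70 0 -1.85 0
0.826 .8 0.37 0 -0.34 0; .8 0.74 0 -0.68 0; .8 1.13 0 -1.00 0; .8 1.52 0 -1.32 0; .8 1.92 0 -1.62 0
0.951 .8 0.41 0 -0.30 0; .8 0.82 0 -0.58 0; .8 1.24 0 -0.85 0; .8 1.67 0 -1.12 0; .8 2.10 0 -1.37 0
1.076 .8 0.44 0 -0.24 0; .8 0.89 0 -0.47 0; .8 1.34 0 -0.69 0; .8 1.80 0 -0.90 0; .8 2.26 0 -1.10 0
```

```bash
python3 -m inch '.8 .1 0 -.5 0; .8 .2 0 -1 0; .8 .33 0 -1.5 0; .8 .46 0 -1.95 0; .8 .6 0 -2.45 0'|grep -E "pos|ft|wid" && python3 -m inch '.8 .16 0 -.5 0; .8 .33 0 -.95 0; .8 .5 0 -1.4 0; .8 .7 0 -1.9 0; .8 .9 0 -2.35 0'|grep -E "pos|ft|wid"; python3 -c "
from h import *
rep(); p=ballat(.326)-BALL+st(-.1154,-.0011,.1283); shift(p)"
```

```text
tcp_pos: [0.5752, -0.2543, 0.1681]
ft_force: [8.7, -3.7, -3.4]
gripper_width: 0.0284
tcp_pos: [0.58, -0.2468, 0.1915]
ft_force: [7.3, -3.9, -2.8]
gripper_width: 0.0282
t 8.85 st mm [-98.6  -0.9 191.5] F st [ 0.7 -8.3 -2.8] w 28.2 gf 29.8 q [-0.59  0.58  1.21 -0.    1.35 -0.02]
shift cm [0.05 0.02 0.01] turn 0.04 tilt [ 0.001 -0.001 -1.   ]
```

```bash
python3 -m inch '.8 .22 0 -.45 0; .8 .44 0 -.9 0; .8 .68 0 -1.35 0; .8 .93 0 -1.8 0; .8 1.2 0 -2.2 0'|grep -E "pos|ft|wid" && python3 -m inch '.8 .27 0 -.42 0; .8 .55 0 -.84 0; .8 .84 0 -1.25 0; .8 1.14 0 -1.65 0; .8 1.45 0 -2.05 0'|grep -E "pos|ft|wid"; python3 -m inch '.8 .32 0 -.4 0; .8 .65 0 -.77 0; .8 1 0 -1.14 0; .8 1.34 0 -1.5 0; .8 1.7 0 -1.85 0'|grep -E "pos|ft|wid"; python3 -c "
from h import *
rep(); p=ballat(.701)-BALL+st(-.1154,-.0011,.1283); shift(p)
from workcell import manip
c=manip.camera('top');t=c['frame'][60:280,100:360];c=manip.camera('side');s=c['frame'][100:300,170:370]
cv2.imwrite('pics/t3.png',np.hstack([cv2.resize(t,(400,338)),cv2.resize(s,(338,338))]))"
```

```text
tcp_pos: [0.5863, -0.2369, 0.2136]
ft_force: [6.4, -5.4, -2.8]
gripper_width: 0.0281
tcp_pos: [0.5942, -0.2247, 0.234]
ft_force: [7.4, -5.4, -3.1]
gripper_width: 0.0279
tcp_pos: [0.6033, -0.2104, 0.2525]
ft_force: [6.5, -5.4, -2.7]
gripper_width: 0.0283
t 10.35 st mm [-55.4  -0.8 252.5] F st [-1.  -8.4 -2.7] w 28.3 gf 29.7 q [-0.52  0.56  1.07 -0.    1.5   0.05]
shift cm [ 0.07  0.03 -0.  ] turn 0.04 tilt [ 0.001 -0.001 -1.   ]
```

View pics/t3.png

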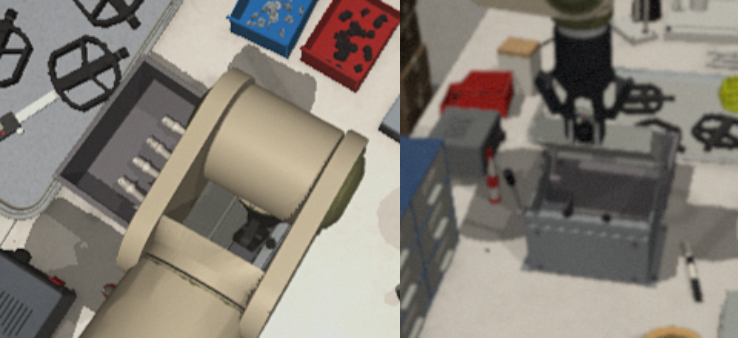

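The tray is at about 0.70 rad. In the left panel the spindle ends are already poking out over the bin at (175,125), (158,145), (142,165) and (130,188), so they are sliding. I keep tipping.

```bash
python3 -m inch '.8 .37 0 -.34 0; .8 .74 0 -.68 0; .8 1.13 0 -1 0; .8 1.52 0 -1.32 0; .8 1.92 0 -1.62 0'|grep -E "pos|ft|wid" && python3 -m inch '.8 .41 0 -.3 0; .8 .82 0 -.58 0; .8 1.24 0 -.85 0; .8 1.67 0 -1.12 0; .8 2.1 0 -1.37 0'|grep -E "pos|ft|wid"; python3 -m inch '.8 .44 0 -.24 0; .8 .89 0 -.47 0; .8 1.34 0 -.69 0; .8 1.8 0 -.9 0; .8 2.26 0 -1.1 0'|grep -E "pos|ft|wid"; python3 -m inch '.8 0 0 0 0; .8 0 0 0 0; .8 0 0 0 0; .8 0 0 0 0; .8 0 0 0 0' >/dev/null; python3 -c "
from h import *
rep(); p=ballat(1.076)-BALL+st(-.1154,-.0011,.1283); shift(p)
from workcell import manip
c=manip.camera('top');t=c['frame'][60:280,100:360];d=manip.camera('side');s=d['frame'][100:300,170:370]
np.savez('pics/top4.npz',**c)
cv2.imwrite('pics/t4.png',np.hstack([cv2.resize(t,(400,338)),cv2.resize(s,(338,338))]))"
```

```text
tcp_pos: [0.6136, -0.1943, 0.2688]
ft_force: [7.6, -6.1, -2.5]
gripper_width: 0.0281
tcp_pos: [0.6249, -0.1767, 0.2825]
ft_force: [7.2, -5.8, -1.2]
gripper_width: 0.0285
tcp_pos: [0.6371, -0.1578, 0.2935]
ft_force: [6.7, -6.3, -0.6]
gripper_width: 0.028
t 12.45 st mm [  7.   -0.6 293.4] F st [-1.4 -8.4 -0.9] w 28.0 gf 30.0 q [-0.42  0.6   0.92 -0.    1.63  0.15]
shift cm [ 0.11  0.05 -0.  ] turn 0.04 tilt [ 0.001 -0.002 -1.   ]
```

View pics/t4.png

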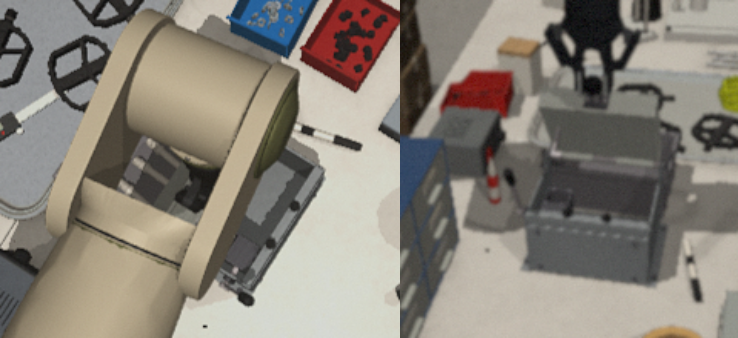

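The tray is at about 1.07 rad and the ball is still gripped. The wrist hides most of the bin, with only something spindle-like at (145,175) in the left panel. I zoom in and check depth there.

```bash
python3 -c "
from h import *
c=load('pics/top4.npz');P=cloud(c)
cv2.imwrite('pics/t5.png',cv2.convertScaleAbs(cv2.resize(c['frame'][135:215,130:240],None,fx=7,fy=7,interpolation=2),alpha=1.5))
for v in range(160,190,4): print(v,[(P[v,u]*1000).round().astype(int).tolist()[2] for u in range(174,224,3)])"
```

```text
160 [546, 537, 526, 515, 505, 4, 4, 0, 2, 12, 15, 19, 15, 3, 506, 510, 548]
164 [540, 531, 521, 508, 6, 21, 18, 5, 7, 3, 4, 6, 18, 18, 1, 490, 508]
168 [534, 524, 513, 4, 5, 21, 21, 21, 12, 6, 7, 6, 4, 15, 18, 123, 451]
172 [525, 517, 506, 5, 1, 5, 3, 18, 17, 19, 1, 2, 3, 5, 121, 135, 151]
176 [521, 509, 4, 5, 3, 1, 3, 5, 4, 14, 22, 19, 2, 118, 136, 150, 163]
180 [513, 20, 16, 18, 0, 2, 3, 4, 3, 4, 5, 20, 116, 130, 147, 160, 278]
184 [586, 1, 16, 18, 17, 2, 6, 3, 3, -2, 5, 116, 130, 148, 159, 389, 398]
188 [585, 585, 586, 585, 18, 17, 15, 6, 4, 2, 111, 127, 142, 159, 391, 392, 394]
```

View pics/t5.png

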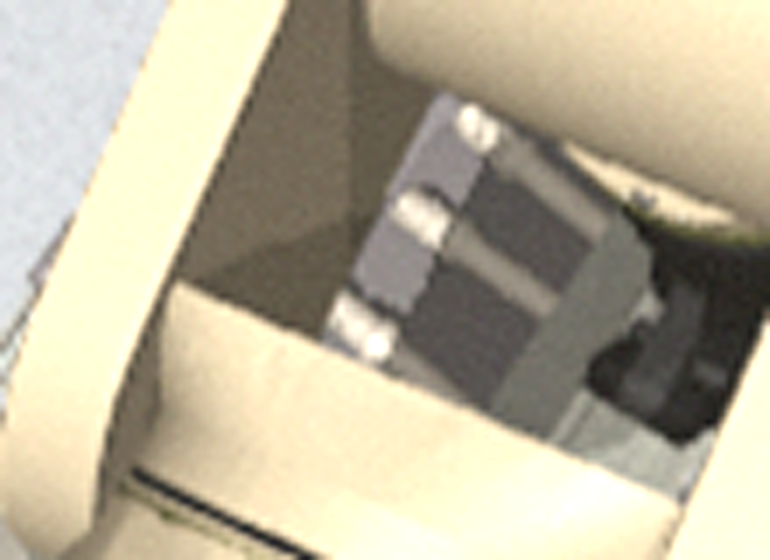

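Three spindles lie on the bin floor (depth z of about 20 mm); the fourth is hidden under the wrist near image (212,141). I back off to about 0.83 rad to uncover it, then tip up again.

```bash
python3 -m inch '.8 -.46 0 .2 0; .8 -.92 0 .41 0; .8 -1.37 0 .63 0; .8 -1.82 0 .86 0; .8 -2.26 0 1.1 0'|grep -E "pos|ft|wid" && python3 -m inch '.8 -.43 0 .25 0; .8 -.86 0 .52 0; .8 -1.28 0 .8 0; .8 -1.7 0 1.07 0; .8 -2.1 0 1.37 0'|grep -E "pos|ft|wid"; python3 -c "
from h import *
rep()
from workcell import manip
c=manip.camera('top');np.savez('pics/top6.npz',**c);P=cloud(c)
cv2.imwrite('pics/t6.png',cv2.convertScaleAbs(cv2.resize(c['frame'][95:205,130:240],None,fx=5,fy=5,interpolation=2),alpha=1.4))
for v in range(125,190,5): print(v,[int(P[v,u,2]*1000) for u in range(170,222,3)])"
```

```text
tcp_pos: [0.625, -0.1766, 0.282]
ft_force: [9.8, -4.2, -2.9]
gripper_width: 0.028
tcp_pos: [0.6137, -0.1942, 0.2684]
ft_force: [8.7, -4.1, -2.2]
gripper_width: 0.0281
t 13.55 st mm [-36.1  -0.7 268.4] F st [ 1.3 -9.6 -2.2] w 28.1 gf 29.8 q [-0.49  0.57  1.02  0.    1.55  0.08]
125 [84, 86, 76, 62, 47, 34, 16, 0, 5, 0, 4, 5, 3, 569, 567, 568, 569, 569]
130 [85, 74, 57, 44, 27, 15, 2, 3, 6, 2, 1, 5, 568, 569, 568, 568, 569, 568]
135 [72, 55, 41, 23, 10, 5, 4, 0, 2, 0, 3, 1, 568, 569, 567, 570, 569, 563]
140 [49, 38, 23, 9, 1, 4, 5, 3, 4, 3, 2, 569, 570, 568, 568, 568, 566, 556]
145 [34, 19, 6, 5, 4, 3, 3, 1, 5, 5, 568, 568, 568, 569, 569, 565, 557, 558]
150 [17, 2, 1, 1, 3, 6, 4, 5, 3, 569, 569, 567, 567, 569, 569, 558, 545, 553]
155 [5, 3, 0, 6, 3, 3, 0, 5, 568, 568, 567, 568, 569, 569, 558, 545, 545, 549]
160 [5, 2, 5, 0, 2, 4, 4, 568, 569, 568, 568, 567, 568, 557, 547, 535, 540, 542]
165 [7, 2, 2, 1, 4, 6, 568, 569, 569, 568, 568, 569, 558, 546, 537, 524, 525, 532]
170 [6, 5, 1, 5, 2, 571, 569, 568, 569, 568, 568, 559, 548, 536, 524, 512, 499, 483]
175 [1, 2, 3, -1, 568, 568, 568, 568, 568, 567, 559, 550, 538, 527, 513, 499, 484, 142]
180 [3, 3, 14, 568, 567, 567, 566, 567, 567, 562, 551, 540, 527, 514, 502, 487, 144, 151]
185 [5, 3, 569, 567, 567, 569, 566, 567, 562, 550, 539, 526, 514, 500, 488, 143, 150, 160]
```

View pics/t6.png

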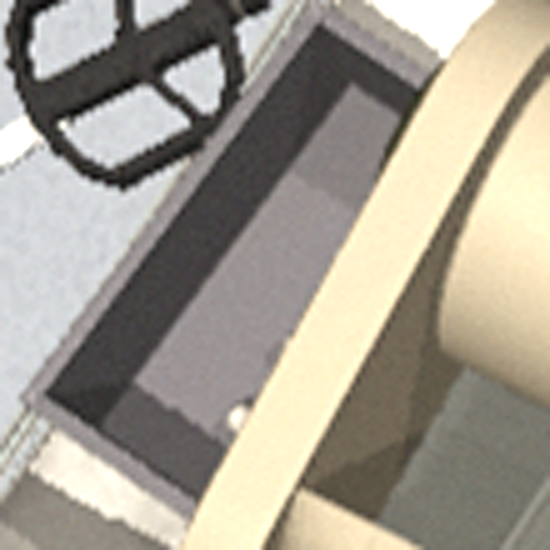

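The arm now covers the bin's near half, and only one tip shows, at (237,415). At 0.70 rad all four were in view, so I go there, and a bit lower, and count by depth.

```bash
python3 -m inch '.8 -.4 0 .3 0; .8 -.79 0 .62 0; .8 -1.18 0 .94 0; .8 -1.55 0 1.28 0; .8 -1.92 0 1.62 0'|grep -E "ft" ; cat > cnt.py <<'E'
from h import *
rep()
from workcell import manip
c=manip.camera('top');P=cloud(c);q=P-O
X=q@SX;Y=q@SY;Z=P[...,2]
m=(X>.09)&(X<.24)&(abs(Y)<.10)&(c['depth']>0)&(Z<.06)
b=m&(Z>.009)&(X<.21)
l,n=ndimage.label(b)
print("bin px",m.sum(),"x from",X[m].min().round(3))
for i in range(1,n+1):
    k=l==i
    if k.sum()>=6: print(k.sum(),"X",(X[k].min()*1000).round(),(X[k].max()*1000).round(),"Y",(Y[k].mean()*1000).round(),"zmed/max",(np.median(Z[k])*1000).round(),(Z[k].max()*1000).round())
E
python3 cnt.py; python3 -m inch '.8 -.34 0 .35 0; .8 -.67 0 .72 0; .8 -1 0 1.1 0;.8 -1 0 1.1 0'|grep -E "ft"; python3 cnt.py
```

```text
ft_force: [8.9, -4.5, -1.7]
t 14.1 st mm [-55.4  -0.8 252.4] F st [ 1.1 -9.9 -1.7] w 28.1 gf 29.9 q [-0.52  0.56  1.08 -0.    1.5   0.05]
bin px 3260 x from 0.144
96 X 151.0 210.0 Y -96.0 zmed/max 36.0 60.0
99 X 149.0 189.0 Y -50.0 zmed/max 18.0 24.0
105 X 147.0 190.0 Y -8.0 zmed/max 18.0 25.0
114 X 146.0 191.0 Y 26.0 zmed/max 18.0 24.0
125 X 144.0 193.0 Y 68.0 zmed/max 18.0 25.0
ft_force: [6.8, -5.3, -1.0]
t 14.55 st mm [-66.   -0.8 241.4] F st [-0.7 -8.6 -1. ] w 28.4 gf 29.8 q [-0.54  0.56  1.1  -0.    1.47  0.03]
bin px 3600 x from 0.129
128 X 129.0 209.0 Y -96.0 zmed/max 37.0 60.0
121 X 140.0 188.0 Y -50.0 zmed/max 18.0 24.0
120 X 139.0 190.0 Y -8.0 zmed/max 18.0 24.0
125 X 139.0 191.0 Y 26.0 zmed/max 18.0 24.0
134 X 138.0 194.0 Y 69.0 zmed/max 18.0 23.0
```

All four spindles lie flat on the bin floor (Y = -50, -8, 26 and 69 mm, tops at 18–24 mm). I tip back up steeply and hold.

```bash
python3 -m inch '.8 .33 0 -.38 0; .8 .66 0 -.75 0; .8 1 0 -1.1 0; .8 1.36 0 -1.45 0; .8 1.74 0 -1.8 0'|grep ft; python3 -m inch '.8 .4 0 -.32 0; .8 .8 0 -.63 0; .8 1.2 0 -.92 0; .8 1.6 0 -1.2 0; .8 2.02 0 -1.48 0'|grep ft; python3 -m inch '.8 .43 0 -.26 0; .8 .86 0 -.5 0; .8 1.3 0 -.74 0; .8 1.73 0 -.97 0; .8 2.17 0 -1.18 0'|grep ft; python3 -m inch '.8 .45 0 -.23 0; .8 .9 0 -.43 0; .8 1.35 0 -.63 0; .8 1.35 0 -.63 0; .8 1.35 0 -.63 0'|grep ft; python3 -m inch '.8 0 0 0 0; .8 0 0 0 0; .8 0 0 0 0; .8 0 0 0 0; .8 0 0 0 0'; python3 -c "
from h import *
rep(); shift(ballat(1.076)-BALL+st(-.1154,-.0011,.1283)); print(obs()['dq'].round(3))
from workcell import manip
c=manip.camera('side');P=cloud(c);a=load('pics/side0.npz');
b=blob(c,235,203,r=8);print('lever',b[:3])
d=manip.camera('top');t=load('pics/top0.npz')
for n,(v0,v1,u0,u1) in dict(grease=(225,262,352,412),bottle=(235,258,165,186),).items(): print(n,np.abs(d['frame'][v0:v1,u0:u1].astype(int)-t['frame'][v0:v1,u0:u1]).mean().round(1))
for n,(v0,v1,u0,u1) in dict(tape=(290,345,300,360),marker=(240,280,335,352),bottle=(195,222,218,232),grease=(308,362,262,322)).items(): print(n,np.abs(c['frame'][v0:v1,u0:u1].astype(int)-a['frame'][v0:v1,u0:u1]).mean().round(1))
"
```

```text
ft_force: [6.6, -5.5, -1.4]
ft_force: [6.7, -4.5, -0.9]
ft_force: [4.8, -7.4, 3.4]
ft_force: [6.0, -5.9, 0.7]
time: 17.1
tcp_pos: [0.637, -0.158, 0.2929]
ee_rot: [0.002, 0.877, 0.48, 0.0]
ft_force: [6.4, -5.6, 1.5]
gripper_width: 0.0281
gripper_force: 30.3
t 17.1 st mm [  6.8  -0.6 292.9] F st [-1.2 -8.4  1.5] w 28.1 gf 30.3 q [-0.42  0.6   0.92 -0.    1.62  0.15]
shift cm [ 0.13  0.05 -0.06] turn 0.04 tilt [ 0.002 -0.002 -1.   ]
[-0.002 -0.002  0.001  0.001 -0.002  0.001]
lever (np.float64(234.54054054054055), np.float64(204.43243243243242), 37)
grease 7.4
bottle 47.8
tape 8.6
marker 16.4
bottle 35.9
grease 10.5
```

```bash
python3 -c "
from h import *
from workcell import manip
c=manip.camera('side');a=load('pics/side0.npz')
for k in(a,c):
    f=k['frame'][185:228,212:240].astype(int); m=(f[...,2]>1.8*f[...,1])&(f[...,2]>1.8*f[...,0])&(f[...,2]>50); y,x=np.where(m); print(m.sum(),x.mean(),y.mean())
    f=k['frame'][235:285,330:356].max(-1)<70; y,x=np.where(f); print('marker dark',f.sum(),x.mean(),y.mean())
rep()"
```

```text
60 11.9 17.75
marker dark 50 14.16 32.94
68 11.867647058823529 17.397058823529413
marker dark 47 14.382978723404255 33.40425531914894
t 17.25 st mm [  6.8  -0.6 292.9] F st [-2.  -8.4  2.1] w 28.1 gf 30.3 q [-0.42  0.6   0.92 -0.    1.62  0.15]
```

The bystanders and the lever haven't moved, and the arm is still. I hand in the job.

```bash
python3 -c "
from workcell import manip
print(manip.close_job())"
```

```text
the job is handed in; nothing more can be done
None
```

The job is handed in: the tug showed the catch was not holding, so I left the lever alone; all four spindles lie in the bin, and the gripper still holds the ball with the tray tipped to about 1.07 rad and still.

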